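# Deburr the plate edge with forward file strokes

## Robot

A 6-joint arm with a two-finger parallel gripper is mounted at the origin on a cart in front of the work surface, level with it; the furniture and walls round the work are solid. World frame = base frame: x ahead of the robot, y to its left, z up, the work surface at z = 0. Lengths are in m, angles in rad, forces in N, time in s.
With the tool pointing down it reaches from about 0.4 to 0.825 m from the base axis. Payload 7 kg.
Tool frame: the origin (TCP) lies between the finger pads; the fingertips stand 8 mm ahead of it and the grasp point (between the pads) lies 11 mm behind it (arm.finger_overhang is the distance from the TCP to the fingertips, in m); z points along the fingers, y is the line along which they close (so a half turn about z gives the same grasp; the last joint's range is limited). The gripper opens to 88 mm and grips with 3 to 60 N. Pads are 19 mm wide; open, the fingers measure 130 mm over their backs; the gripper's body (78 mm by 193 mm) begins 47 mm behind the grasp point.
Start: joints at [1.458, 0.359, 0.012, 0, -1.224, -0.288], TCP at [0.263, 0.621, 0.235] pointing down, gripper open.
Joint ranges: [-3.07, 3.07], [-1.43, 2.12], [-1.02, 1.25], [-3.03, 1.67], [-3.05, -0], [-3.03, 3.03]. Speed limits (rad/s): [2.39, 2.39, 3.01, 3.14, 3.14, 3.14].

## Interface

Orientations are given as [roll, pitch, yaw] about the fixed x, y, z axes, in that order (R = Rz(yaw) Ry(pitch) Rx(roll)).
In Python, from station import arm gives the robot as it stands.
- The arm moves only by the tool move_arm, never from a script. Its argument "rows" is text: rows parted by semicolons, each of 7 numbers parted by spaces: the turn, a rotation vector about the tool's x, y, z in degrees, then the shift along the tool's x, y, z in m, then the finger opening in m, from 0 to 0.0876. A call has 1 to 8 rows; each row shifts and turns the commanded pose from where the row before left it, along the tool's axes as they then stand; what a row does not reach is not made up. A row lasts 1/8 s, in which the tool goes at most 62.5 mm and 10.7 degrees, less where a joint would pass 70% of its speed; a pose out of reach is approached as far as the arm can. A call is refused whole if a number of a shift passes 0.0625 or a number of a turn 10.7, either way. A call with a gripper value outside its range is refused whole. The fingers move at their own pace and stop on an object; "squeeze" is the grip in N (left out, the last holds). Time passes only in rows, so rows that do not move let the fingers close. It gives the time, the measured TCP pose, the force, the opening and the grip force at its end, in the units of the state.
- arm.get_state(): the state, without advancing time (a new reading comes with each control period).
- arm.grab_frame(name): name is "scene" or "top" or "wrist"; returns (picture, depth): 400x640x3 uint8, blue, green, red; 400x640 float32, m along the optical axis (not along the pixel's ray), 0 where there is no reading.
- arm.camera_model(name): a dict with "mtx" (3x3 intrinsics, pixels), "camera_from_world" (4x4, takes a point from world to camera coordinates); the wrist camera has in their place "mount" (4x4, takes a point from camera to tool coordinates, whose origin is the TCP and whose axes are the flange's). Camera axes: x right, y down, z forward; pixel columns grow to the right and rows downward; lengths in m; the calibration is good to about 2 mm. The wrist camera is an equidistant fisheye: a pixel r from the principal point sees the ray r / f radians off the axis. A picture is of the moment at which its call begins: read the wrist's pose just before it. camera_model takes no time and is no camera call.
- arm.job_done(): hands the job in; it is judged then, once.
The state is a dict: "t": time; "q": joint angles; "qd": joint speeds; "joint_efforts": joint torques, N m; "eef_pos": TCP position; "ee_rot": TCP orientation; "force": force on the tool from outside, world axes, zero at the start; "moment": the same for the moment, N m; "width": finger opening in m; "gripper_force": force on a finger pad.
Only numpy, scipy, OpenCV 4.12 (cv2) and the standard library are available. Lean on these libraries where they do the work, as an engineer would, in place of code of your own. Each camera call takes 0.05 s, during which the arm holds its last target. There are 200 camera calls.

## Task

Take the file with the orange handle from its rest and dress the top edge of the aluminium plate clamped in the fixture: give it at least three full forward strokes, each set down near the blade's tip and pushed straight ahead until the edge is near the heel of the blade, blade flat and level, with a light steady pressure of about 5 to 10 N (never above 15 N). Lift the file clear of the plate on every return, never drag it backward on the edge; then lay it back in its rest as it was and leave the things standing round alone.

Things in the scene. Friction and masses are not known exactly. Their poses are not given: they have to be found in the camera images.
- file: Flat hand file, 240 mm long, about 120 g. Origin on its centre line at the place to grip it. x points along the file to the tip, z up out of its flat. Orange handle 20 mm wide (y), 18 mm high (z), from x=-75 to +25 mm; steel ferrule (15 mm round) to x=+34 mm; then the blade. It lies level in its rest at the start, shifted along it by up to 8 mm.
- file_tip (a point): Underside of the blade at its tip: x=+165 mm, y=0, z=-2.5 mm in the file's frame. The dark steel blade is 16 mm wide, 5 mm thick (z=-2.5 to +2.5 mm), from x=+34 mm (heel) to x=+165 mm (tip). Blade on plate slides with a friction coefficient of about 0.5 to 0.7.
- file_rest: Fixed rest for the file: grey plastic base 220 x 60 x 6 mm with two saddles, 14 mm long in x, with flared cheeks 15 mm high. Origin on the table. The file lies along its x, tip towards +x. One saddle is under the handle at x=-135 mm (floor 24 mm wide, 46 mm above the table), one under the blade at x=+30 mm (floor 20 mm wide, 52.5 mm high); free space between them.
- rest_place (a point): Where the file's origin belongs when it lies in the rest: x=-80 mm, y=0, z=+55 mm in the rest's frame.
- vise: Fixed filing fixture: dark steel base 110 x 120 x 12 mm, origin under its centre on the table; blue carriage; grey jaws (52 mm in x, 70 mm in y, tops 52 mm above the table) holding an upright aluminium plate 3 mm thick, its top edge along the fixture's y, 50 mm wide, centred at x=0, y=0. Forward is the fixture's +x. Carriage, jaws and plate count as the fixture.
- edge_nominal (a point): Point fixed to the fixture's base at x=0, y=0, 82 mm above the table: the middle of where the plate's top edge may be. The plate was clamped by eye: its edge is anywhere from 69 to 95 mm above the table and no reading tells where: feel for it. The jaws are sprung: they yield downward above about 2 N, at 4 N per mm, 5 mm at most.
- carriage (a joint): Fore-aft shift (m) of the carriage with jaws and plate, 0 at rest, spring-centred, 0.8 N per mm, well damped, up to 15 mm: positive when the file drags the plate forward (+x of the fixture), negative when it drags it backward.
- beaker_100: Clear glass beaker, 54 mm wide, 68 mm high, a bystander; origin under its centre.
- indicator: Small amber bottle with a black cap, 37 mm wide, 84 mm high, a bystander; origin under its centre.
- tape_roll: Roll of cream tape lying flat, 70 mm wide, 18 mm high, a bystander; origin under its centre.
There are look-alikes about, which are no part of the job. What is shaped like the file but red is not meant.

How it is judged:
On the way, in this order (a step that is already met when the one before it is completed fails the run):
1. first stroke: the file bears on the plate's edge (over 2.5 N) within 50 mm of its tip, flat and pointing forward (contact force between file and vise above 2.5 N and x of file_tip in the frame of vise between 0.002 and 0.05 m and angle between file's own z axis and vertical below 0.25 rad and angle between the x axis of file and the x axis of vise, either way round below 0.3 rad and x of file in the frame of vise below 0 m and z of file_tip in the frame of vise above 0.06 m), for 0.05 s.
2. first stroke, middle: it drags the plate forward (over 2.5 N down, carriage over 1.2 mm forward) with the tip 55 to 85 mm past the fixture's centre (contact force between file and vise above 2.5 N and value of joint carriage above 0.0012 m and x of file_tip in the frame of vise between 0.055 and 0.085 m and angle between file's own z axis and vertical below 0.25 rad and angle between the x axis of file and the x axis of vise, either way round below 0.3 rad and x of file in the frame of vise below 0 m and z of file_tip in the frame of vise above 0.06 m), for 0.05 s.
3. first stroke, end: still bearing and dragging forward with the tip over 90 mm past the fixture's centre (contact force between file and vise above 2.5 N and value of joint carriage above 0.0012 m and x of file_tip in the frame of vise above 0.09 m and angle between file's own z axis and vertical below 0.25 rad and angle between the x axis of file and the x axis of vise, either way round below 0.3 rad and x of file in the frame of vise below 0 m and z of file_tip in the frame of vise above 0.06 m), for 0.05 s.
4. second stroke: the file bears on the plate's edge (over 2.5 N) within 50 mm of its tip, flat and pointing forward (all of step 1), for 0.05 s.
5. second stroke, middle: it drags the plate forward (over 2.5 N down, carriage over 1.2 mm forward) with the tip 55 to 85 mm past the fixture's centre (all of step 2), for 0.05 s.
6. second stroke, end: still bearing and dragging forward with the tip over 90 mm past the fixture's centre (all of step 3), for 0.05 s.
7. third stroke: the file bears on the plate's edge (over 2.5 N) within 50 mm of its tip, flat and pointing forward (all of step 4), for 0.05 s.
8. third stroke, middle: it drags the plate forward (over 2.5 N down, carriage over 1.2 mm forward) with the tip 55 to 85 mm past the fixture's centre (all of step 5), for 0.05 s.
9. third stroke, end: still bearing and dragging forward with the tip over 90 mm past the fixture's centre (all of step 6), for 0.05 s.
At the end, for the whole second after the job is handed in: The file lies at rest in both saddles of its rest, teeth flat and level within 0.12 rad, tip towards the rest's +x, its origin within 20 mm along and 10 mm across of where it belongs, and within 7 mm of its resting height (x of file in the frame of file_rest between -0.1 and -0.06 m and y of file in the frame of file_rest between -0.01 and 0.01 m and z of file in the frame of file_rest between 0.048 and 0.062 m and angle between file's own z axis and vertical below 0.12 rad and x of file_tip in the frame of file_rest above 0.05 m and linear speed of file below 0.02 m/s); the robot touches nothing.
It fails at once if the file presses on the plate or fixture with more than 15 N (contact force between file and vise above 15 N).
It fails at once if the file is dragged backward on the edge (carriage more than 1.2 mm back) (value of joint carriage below -0.0012 m).
It fails at once if the beaker is moved more than 25 mm or tipped by more than 0.5 rad (distance of beaker_100 from where it was at the start of the episode above 0.025 m or angle between beaker_100's own z axis and vertical above 0.5 rad).
It fails at once if the amber bottle is moved more than 25 mm or tipped by more than 0.5 rad (distance of indicator from where it was at the start of the episode above 0.025 m or angle between indicator's own z axis and vertical above 0.5 rad).
It fails at once if the tape roll is moved more than 25 mm or tipped by more than 0.5 rad (distance of tape_roll from where it was at the start of the episode above 0.025 m or angle between tape_roll's own z axis and vertical above 0.5 rad).
It also fails if it takes over 72 s, if anything falls off the work surface, if the arm or the gripper's body presses on something with over 40 N, if the wrist force passes 120 N, or if a joint passes its speed limit or range.

## Working session

There is one attempt and no reset: what is moved stays moved. The work goes in short steps, Python scripts to look and compute and a tool call to move; the robot and the scene stay as the last step left them, time stands still between calls to the robot, and variables do not carry over. Pictures are saved under pics/ and viewed, at most 10 in all, crops included, and the job is handed in when it is done.

Besides the shell and the picture viewer there is one more tool, called after "Emit:" as name(argument=value, ...) on one line, values as JSON. move_arm: Moves the arm, as the interface text tells. Its arguments: {"type":"object","properties":{"rows":{"type":"string"},"squeeze":{"type":"number"}},"required":["rows"]}

```bash
mkdir -p pics; ls
python3 - <<'E'
from station import arm
import cv2,numpy as np
s=arm.get_state();print({k:np.round(v,3) for k,v in s.items()})
a,d=arm.grab_frame("scene");b,e=arm.grab_frame("top")
np.savez("f.npz",a=a,d=d,b=b,e=e)
for n in("scene","top"):
  m=arm.camera_model(n);print(n,np.round(m["mtx"],1).tolist(),np.round(m["camera_from_world"],3).tolist())
print(arm.camera_model("wrist"))
cv2.imwrite("pics/s.png",a);cv2.imwrite("pics/t.png",b)
E
```

```text
pics
{'t': np.float64(0.0), 'q': array([ 1.458,  0.359,  0.011, -0.   , -1.224, -0.288]), 'qd': array([ 0.001, -0.   ,  0.001,  0.003,  0.001, -0.001]), 'joint_efforts': array([ 2.0000e-03, -5.8272e+01,  2.9305e+01,  6.9970e+00,  7.0000e-03,
       -0.0000e+00]), 'eef_pos': array([0.263, 0.621, 0.234]), 'ee_rot': array([ 3.14 , -0.   , -0.401]), 'force': array([-0.192, -0.045, -0.114]), 'moment': array([-0.039,  0.   ,  0.024]), 'gripper_force': np.float64(0.0), 'width': np.float64(0.088)}
scene [[412.0, 0.0, 316.9], [0.0, 412.0, 197.2], [0.0, 0.0, 1.0]] [[0.526, -0.85, -0.004, -0.209], [-0.535, -0.328, -0.778, 0.43], [0.661, 0.412, -0.628, 0.715], [0.0, 0.0, 0.0, 1.0]]
top [[394.2, 0.0, 326.6], [0.0, 394.2, 200.6], [0.0, 0.0, 1.0]] [[0.158, -0.987, 0.001, 0.049], [-0.966, -0.154, -0.207, 0.634], [0.205, 0.032, -0.978, 1.034], [0.0, 0.0, 0.0, 1.0]]
{'mtx': array([[309.70691629,   0.        , 315.22649333],
       [  0.        , 309.70691629, 200.07880758],
       [  0.        ,   0.        ,   1.        ]]), 'mount': array([[-6.90550270e-04, -9.53165156e-01, -3.02449516e-01,
         8.32163330e-02],
       [ 9.99999705e-01, -5.56292401e-04, -5.30043940e-04,
         1.08409500e-04],
       [ 3.36969047e-04, -3.02449792e-01,  9.53165258e-01,
        -1.50809850e-01],
       [ 0.00000000e+00,  0.00000000e+00,  0.00000000e+00,
         1.00000000e+00]])}
```

View pics/s.png

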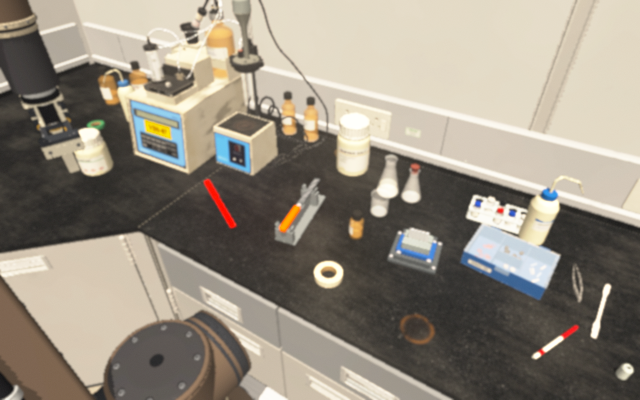

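View pics/t.png

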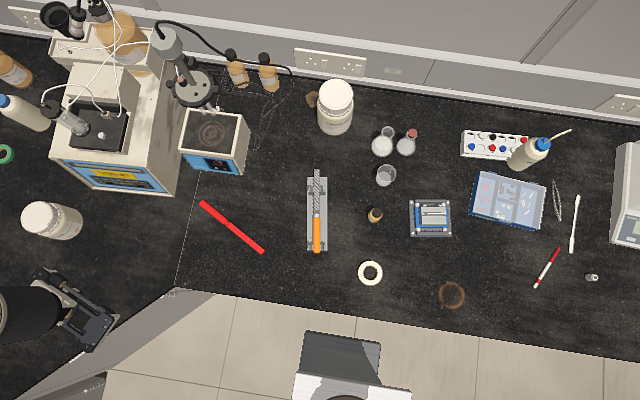

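The scene view shows the orange file in its grey rest near (300,212), the vise at (415,250), the tape at (328,274) and the amber bottle at (357,228). In the top view the file is at (317,215), the vise at (430,218), the bottle at (375,215), the beaker at (386,176) and the tape at (370,273). The red file at (230,228) is the decoy.

```bash
cat > h.py <<'E'
import numpy as np,cv2
from station import arm
def ray(n,u,v):
    m=arm.camera_model(n);K=m["mtx"];T=m["camera_from_world"];R=T[:3,:3]
    o=-R.T@T[:3,3];d=R.T@np.linalg.inv(K)@[u,v,1];return o,d
def plane(n,u,v,z):
    o,d=ray(n,u,v);return o+d*(z-o[2])/d[2]
def proj(n,p):
    m=arm.camera_model(n);T=m["camera_from_world"];c=T[:3,:3]@p+T[:3,3];c=m["mtx"]@c;return c[:2]/c[2]
E
python3 - <<'E'
from h import *
f=np.load("f.npz");b=f["b"];a=f["a"]
c1=cv2.resize(b[160:290,290:460],None,fx=4.6,fy=4.6,interpolation=cv2.INTER_CUBIC)
cv2.imwrite("pics/tc.png",c1)
def blob(im,n,lo,hi,z,roi):
    x0,x1,y0,y1=roi
    h=cv2.cvtColor(im,cv2.COLOR_BGR2HSV);m=cv2.inRange(h,lo,hi);k=np.zeros_like(m);k[y0:y1,x0:x1]=m[y0:y1,x0:x1]
    cs,_=cv2.findContours(k,cv2.RETR_EXTERNAL,cv2.CHAIN_APPROX_NONE);c=max(cs,key=cv2.contourArea)
    r=cv2.minAreaRect(c);bp=cv2.boxPoints(r)
    print(n,np.round(r[0],1),cv2.contourArea(c),[np.round(plane(n,*p,z),4)[:2].tolist() for p in [r[0],*bp]]);return r
blob(b,"top",(8,150,120),(22,255,255),.064,(300,335,165,270))
blob(a,"scene",(8,150,120),(22,255,255),.064,(270,325,170,250))
blob(b,"top",(10,10,150),(40,120,255),.018,(350,390,255,290))
blob(b,"top",(95,60,60),(125,255,255),.04,(400,460,190,245))
E
```

```text
top [316.5 234.5] 204.5 [[0.52, 0.1609], [0.4713, 0.1625], [0.5665, 0.1784], [0.5696, 0.1593], [0.4743, 0.1437]]
scene [288.7 218.2] 230.0 [[0.5112, 0.1566], [0.464, 0.1613], [0.5681, 0.1812], [0.5612, 0.1517], [0.459, 0.134]]
top [370. 273.] 438.0 [[0.442, -0.0031], [0.4697, 0.0349], [0.4804, -0.0321], [0.4146, -0.0407], [0.4041, 0.0255]]
top [431. 217.] 162.5 [[0.6232, -0.1506], [0.6444, -0.0997], [0.6597, -0.1955], [0.6023, -0.201], [0.5872, -0.1062]]
```

View pics/tc.png

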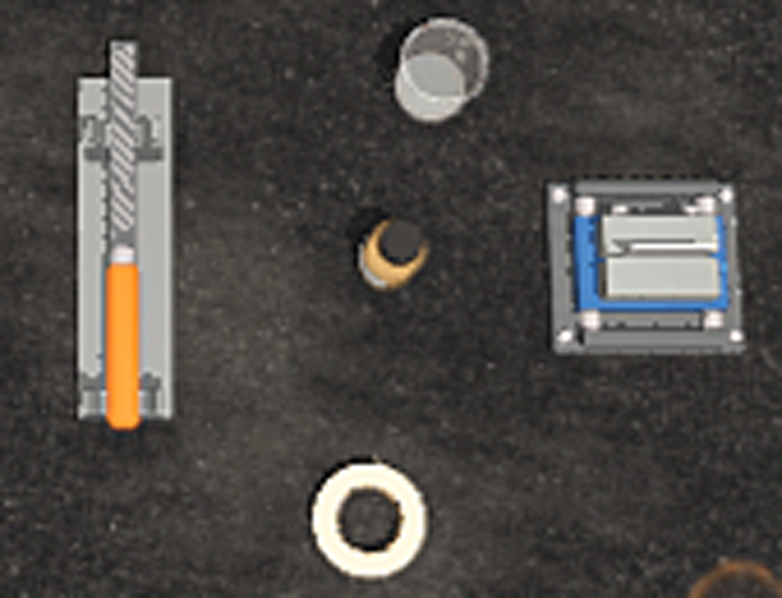

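```bash
cat >> h.py <<'E'
from scipy.spatial.transform import Rotation as Ro
def pose():
    s=arm.get_state();return s,np.array(s["eef_pos"]),Ro.from_euler("xyz",s["ee_rot"])
def rows(goal,yaw,n):
    s,p,R=pose();G=Ro.from_euler("xyz",[np.pi,0,yaw]);w=np.degrees((R.inv()*G).as_rotvec())/n
    st=(np.array(goal)-p)/n
    for i in range(n):
        Ri=R*Ro.from_rotvec(np.radians(w*i));print(np.round(w,2),np.round(Ri.inv().apply(st),4))
def wpix(u,v,z,s):
    m=arm.camera_model("wrist");K=m["mtx"];M=m["mount"];d=np.array([u-K[0,2],v-K[1,2]])/K[0,0];r=np.hypot(*d)
    c=np.array([*(np.sin(r)*d/max(r,1e-9)),np.cos(r)]);R=Ro.from_euler("xyz",s["ee_rot"]).as_matrix()
    o=np.array(s["eef_pos"])+R@M[:3,3];w=R@M[:3,:3]@c;return o+w*(z-o[2])/w[2]
E
python3 - <<'E'
from h import *
B=[(548,185),(733,183),(743,352),(555,353)]
q=np.array([plane("top",290+x/4.6,160+y/4.6,.012) for x,y in B]);print(np.round(q,4).tolist(),q.mean(0))
J=[(600,215),(718,215),(722,298),(603,298)]
q=np.array([plane("top",290+x/4.6,160+y/4.6,.052) for x,y in J]);print(np.round(q,4).tolist(),q.mean(0))
for z in(.069,.082,.095):print([np.round(plane("top",290+x/4.6,160+y/4.6,z),4).tolist() for x,y in[(625,240),(718,242)]])
R=[(80,78),(170,78),(170,416),(78,418)]
q=np.array([plane("top",290+x/4.6,160+y/4.6,.006) for x,y in R]);print(np.round(q,4).tolist(),q.mean(0))
print(plane("top",290+402/4.6,160+240/4.6,.084),plane("top",290+432/4.6,160+88/4.6,0))
rows([.545,.165,.2],.165,10)
E
```

```text
[[0.6687, -0.0888, 0.012], [0.6886, -0.2052, 0.012], [0.5817, -0.2216, 0.012], [0.5625, -0.1054, 0.012]] [ 0.62537255 -0.15524264  0.012     ]
[[0.6452, -0.1153, 0.052], [0.6567, -0.1867, 0.052], [0.6058, -0.1941, 0.052], [0.5944, -0.1227, 0.052]] [ 0.6255336  -0.15468266  0.052     ]
[[0.6284, -0.1282, 0.069], [0.636, -0.1837, 0.069]]
[[0.6256, -0.1253, 0.082], [0.6331, -0.1801, 0.082]]
[[0.6227, -0.1224, 0.095], [0.6301, -0.1765, 0.095]]
[[0.6928, 0.2184, 0.006], [0.702, 0.1607, 0.006], [0.4862, 0.1263, 0.006], [0.476, 0.1828, 0.006]] [0.58924994 0.17208571 0.006     ]
[0.60422855 0.00586367 0.084     ] [ 0.72395852 -0.00877354  0.        ]
[ 0.01  0.   -3.24] [0.0437 0.031  0.0034]
[ 0.01  0.   -3.24] [0.0419 0.0334 0.0034]
[ 0.01  0.   -3.24] [0.04   0.0357 0.0034]
[ 0.01  0.   -3.24] [0.0379 0.0379 0.0034]
[ 0.01  0.   -3.24] [0.0357 0.04   0.0034]
[ 0.01  0.   -3.24] [0.0333 0.042  0.0034]
[ 0.01  0.   -3.24] [0.0309 0.0438 0.0034]
[ 0.01  0.   -3.24] [0.0284 0.0455 0.0034]
[ 0.01  0.   -3.24] [0.0258 0.047  0.0034]
[ 0.01  0.   -3.24] [0.0231 0.0484 0.0034]
```

Emit:
move_arm(rows="0 0 -3.24 0.0437 0.031 0.003 0.05;0 0 -3.24 0.0419 0.0334 0.003 0.05;0 0 -3.24 0.04 0.0357 0.003 0.05;0 0 -3.24 0.0379 0.0379 0.003 0.05;0 0 -3.24 0.0357 0.04 0.003 0.05;0 0 -3.24 0.0333 0.042 0.003 0.05;0 0 -3.24 0.0309 0.0438 0.003 0.05;0 0 -3.24 0.0284 0.0455 0.003 0.05")

```text
t: 1.1
eef_pos: [0.4893, 0.255, 0.2104]
ee_rot: [3.142, 0.0, 0.054]
force: [0.9, -0.3, -0.7]
width: 0.05
gripper_force: 0.0
```

Emit:
move_arm(rows="0 0 -3.24 0.0258 0.047 0.003 0.05;0 0 -3.24 0.0231 0.0484 0.003 0.05;0 0 0 0 0 0 0.05")

```text
t: 1.48
eef_pos: [0.546, 0.1623, 0.2037]
ee_rot: [3.141, 0.002, 0.161]
force: [-0.3, 0.2, -0.5]
width: 0.0501
gripper_force: 0.0
```

Run:
```python
from h import *
s,p,R=pose();print(s["t"],p,s["ee_rot"],s["force"])
a,d=arm.grab_frame("wrist");np.savez("w1.npz",a=a,d=d,p=p,r=s["ee_rot"]);cv2.imwrite("pics/w1.png",a)
```

```text
1.475 [0.54598599 0.16231421 0.20368386] [3.14079467e+00 1.52226660e-03 1.60941308e-01] [-0.30975101  0.24400677 -0.50455633]
```

View pics/w1.png

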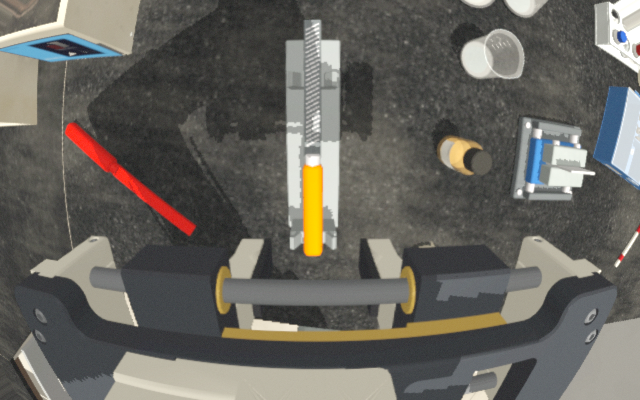

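The wrist view shows the handle from (313,165) to (313,256), the blade tip at (313,20) and the vise at (552,160).

Run:
```python
from h import *
f=np.load("w1.npz");s=dict(eef_pos=f["p"],ee_rot=f["r"]);a=f["a"]
h=cv2.cvtColor(a,cv2.COLOR_BGR2HSV);m=cv2.inRange(h,(8,180,150),(25,255,255));m[:,:295]=0;m[:,335:]=0;m[270:]=0;m[:150]=0
ys,xs=np.nonzero(m);print(xs.min(),xs.max(),ys.min(),ys.max())
y=0.157
for n,u,v,z in[("front",312.8,ys.min()-.5,.064),("rear",312.8,ys.max()+.5,.064),("tip",313,19.5,.0575),("heel",313,152,.0575)]:
    print(n,np.round(wpix(u,v,z,s),4))
for v in (175,200,225,250):
    x=xs[ys==v];print(v,wpix((x.min()+x.max())/2,v,.064,s)[:2])
for v in (40,90,140):
    g=a[v,300:326].mean(1);print(g.round().astype(int))
print([np.round(wpix(u,v,.012,s),4)[:2].tolist() for u,v in[(522,117),(583,127),(575,200),(514,194)]])
```

```text
303 322 165 255
front [0.5716 0.1682 0.064 ]
rear [0.4759 0.153  0.064 ]
tip [0.7104 0.1905 0.0575]
heel [0.5826 0.1698 0.0575]
175 [0.56136025 0.16737887]
200 [0.5365264  0.16294035]
225 [0.51037747 0.15827897]
250 [0.48226523 0.15434358]
[134 135 136 128 121 130 130 124 131 160 180 190 188 170 147 133 140 153
 168 179 174 181 185 187 185 184]
[159 157 158 153 124 123 148 146 125 125 137 151 164 180 174 152 133 125
 120 124 126 142 156 158 159 159]
[221 185 161 152 139 127 157 180 173 160 154 140 130 130 151 173 182 171
 160 137 135 158 175 165 160 159]
[[0.6729, -0.0859], [0.6941, -0.212], [0.5844, -0.2374], [0.5715, -0.1044]]
```

Emit:
move_arm(rows="0 0 0.15 0.0026 -0.0018 0.04 0.04;0 0 0 0 0 0.05 0.04;0 0 0 0 0 0.04 0.04;0 0 0 0 0 0.02 0.04;0 0 0 0 0 0.01 0.04;0 0 0 0 0 0 0.04")

```text
t: 2.28
eef_pos: [0.5471, 0.1682, 0.0444]
ee_rot: [3.141, 0.001, 0.163]
force: [0.7, -0.0, -0.1]
width: 0.0398
gripper_force: 0.0
```

Emit:
move_arm(rows="0 0 0 0 0 0 0.01;0 0 0 0 0 0 0.01;0 0 0 0 0 0 0.01;0 0 0 0 0 0 0.01;0 0 0 0 0 0 0.01", squeeze=60)

```text
t: 2.9
eef_pos: [0.5478, 0.1677, 0.0454]
ee_rot: [-3.141, -0.001, 0.162]
force: [-0.3, -0.3, 6.0]
width: 0.0193
gripper_force: 60.0
```

Emit:
move_arm(rows="0 0 0 0 0 -0.005 0.01;0 0 0 0 0 -0.025 0.01;0 0 0 0 0 -0.04 0.01;0 0 0 0 0 -0.04 0.01;0 0 0 0 0 0 0.01")

```text
t: 3.52
eef_pos: [0.5491, 0.1686, 0.1581]
ee_rot: [-3.139, -0.006, 0.162]
force: [-0.0, 0.1, -2.4]
width: 0.0191
gripper_force: 60.0
```

Run:
```python
from h import *
s,p,R=pose();print(s["t"],p,s["ee_rot"],s["force"],s["moment"])
a,d=arm.grab_frame("wrist");np.savez("w2.npz",a=a,d=d,p=p,r=s["ee_rot"])
b,d=arm.grab_frame("scene")
c=cv2.resize(b[130:290,250:460],None,fx=2.8,fy=2.8,interpolation=cv2.INTER_CUBIC)
cv2.imwrite("pics/l2.png",np.hstack([cv2.resize(a[:260,200:440],(0,0),fx=.8,fy=.8),c[:208]]) if 0 else c)
x,y=.6254-p[0],-.155-p[1]
# look pose: tip 60 mm back of vise centre, height
u=np.array([np.cos(.157),np.sin(.157)]);g=np.array([.6254,-.155])-u*(.165+.02)
rows([*g,.15],.157,8)
```

```text
3.525 [0.5491154  0.16864829 0.15812771] [-3.13914104 -0.00585518  0.16235762] [-0.00510684  0.05802349 -2.44467869] [-0.01483614  0.02059634  0.01781662]
[-0.01 -0.    0.03] [-0.02    0.0413  0.0005]
[-0.01 -0.    0.03] [-0.0199  0.0413  0.0005]
[-0.01 -0.    0.03] [-0.0199  0.0413  0.0006]
[-0.01 -0.    0.03] [-0.0199  0.0413  0.0006]
[-0.01 -0.    0.03] [-0.0199  0.0413  0.0006]
[-0.01 -0.    0.03] [-0.0198  0.0413  0.0006]
[-0.01 -0.    0.03] [-0.0198  0.0413  0.0006]
[-0.01 -0.    0.03] [-0.0198  0.0414  0.0006]
```

View pics/l2.png

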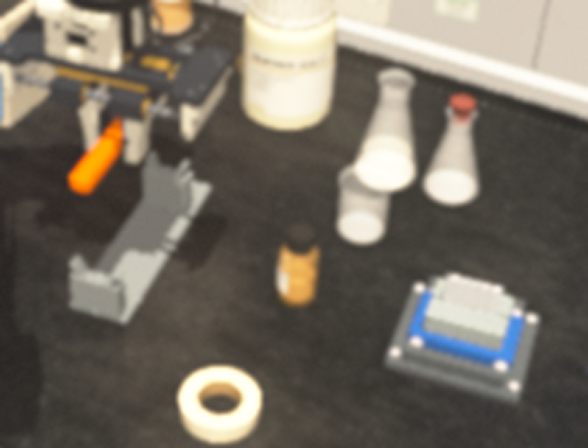

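The crop shows the file held level above its rest, which is empty. The bottle and vise are clear below the path.

Emit:
move_arm(rows="0 0 0 -0.0199 0.0413 0 0.01;0 0 0 -0.0199 0.0413 0 0.01;0 0 0 -0.0199 0.0413 0 0.01;0 0 0 -0.0199 0.0413 0 0.01;0 0 0 -0.0199 0.0413 0 0.01;0 0 0 -0.0199 0.0413 0 0.01;0 0 0 -0.0199 0.0413 0 0.01;0 0 0.2 -0.0199 0.0413 0 0.01")

```text
t: 4.62
eef_pos: [0.4421, -0.1853, 0.1533]
ee_rot: [-3.141, 0.002, 0.158]
force: [1.5, -0.1, -1.4]
width: 0.0195
gripper_force: 60.0
```

Emit:
move_arm(rows="0 0 0 0 0 0 0.01;0 0 0 0 0 0 0.01")

```text
t: 4.88
eef_pos: [0.443, -0.1841, 0.1536]
ee_rot: [-3.141, 0.002, 0.157]
force: [0.6, 0.2, -0.8]
width: 0.0195
gripper_force: 60.0
```

Run:
```python
from h import *
s,p,R=pose();print(s["t"],p,s["ee_rot"],s["force"],s["moment"])
a,d=arm.grab_frame("wrist");np.savez("w3.npz",a=a,d=d,p=p,r=s["ee_rot"])
cv2.imwrite("pics/w3.png",cv2.resize(a[:220,200:430],None,fx=2.6,fy=2.6,interpolation=cv2.INTER_CUBIC))
```

```text
4.875 [ 0.44298982 -0.18414742  0.15363176] [-3.14107863e+00  1.66226540e-03  1.57464099e-01] [ 0.57393817  0.2358611  -0.75511496] [-0.06383573 -0.03627618 -0.00410717]
```

View pics/w3.png

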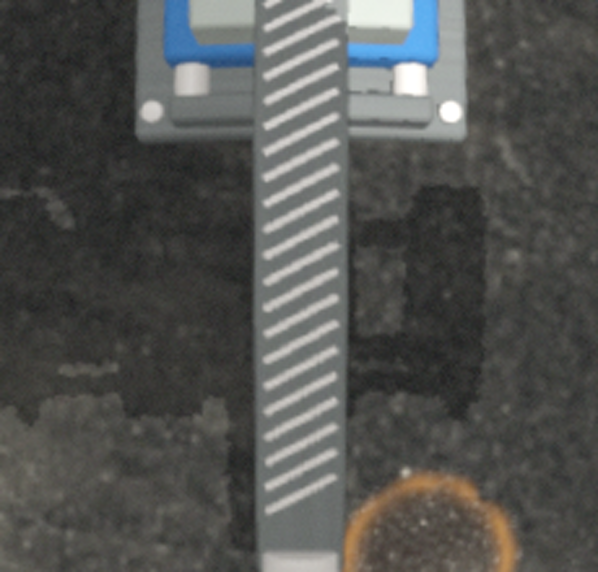

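The vise is aligned with the file: the base is centred under the blade. Next I move forward and look at the edge.

Emit:
move_arm(rows="0 0 0 0.02 0 0.015 0.01;0 0 0 0.02 0 0.02 0.01;0 0 0 0.02 0 0.015 0.01;0 0 0 0 0 0 0.01;0 0 0 0 0 0 0.01")

```text
t: 5.55
eef_pos: [0.5026, -0.1739, 0.1044]
ee_rot: [-3.141, 0.001, 0.16]
force: [-0.9, -0.2, -1.5]
width: 0.0195
gripper_force: 60.0
```

Run:
```python
from h import *
s,p,R=pose();print(s["t"],p,s["ee_rot"],s["force"],s["moment"])
a,d=arm.grab_frame("wrist");np.savez("w4.npz",a=a,d=d,p=p,r=s["ee_rot"])
cv2.imwrite("pics/w4.png",cv2.resize(a[:220,200:430],None,fx=2.6,fy=2.6,interpolation=cv2.INTER_CUBIC))
```

```text
5.55 [ 0.50264013 -0.17389751  0.10443464] [-3.14143516e+00  8.57627376e-04  1.59905883e-01] [-0.93913056 -0.18938085 -1.53464395] [-0.04598788  0.03811772  0.01300397]
```

View pics/w4.png

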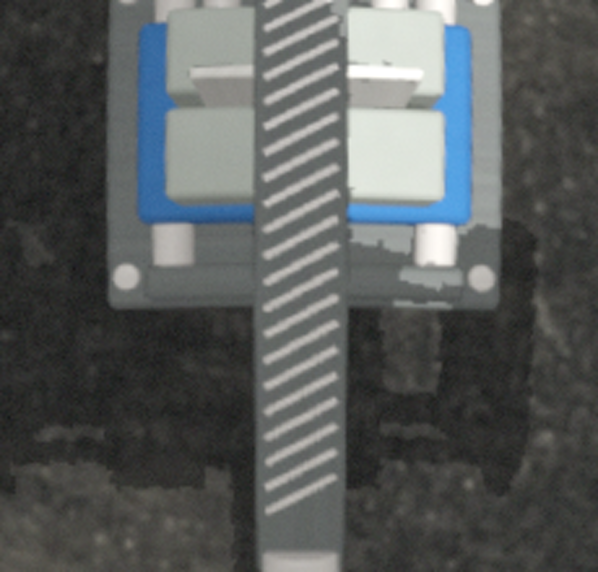

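The plate's edge shows as a bright line, crop (190–422, 72), with the blade centred over it.

Run:
```python
from h import *
f=np.load("w4.npz");s=dict(eef_pos=f["p"],ee_rot=f["r"]);d=f["d"]
c=np.array([.6254,-.155]);u=np.array([np.cos(.157),np.sin(.157)])
for z in np.arange(.067,.1,.004):
    A,B=wpix(200+190/2.6,72/2.6,z,s),wpix(200+422/2.6,73/2.6,z,s)
    print(round(z,3),round(np.linalg.norm(A-B)*1e3,1),np.round(((A+B)[:2]/2-c)@u*1e3,1))
print(d[22:36,285],d[60:64,285],d[22:36,350])
M=arm.camera_model("wrist");R=Ro.from_euler("xyz",s["ee_rot"]).as_matrix()
for (uu,vv) in[(285,27),(285,28),(350,27),(350,28),(285,60),(250,100)]:
    K=M["mtx"];q=np.array([uu-K[0,2],vv-K[1,2]])/K[0,0];r=np.hypot(*q);ray=np.array([*(np.sin(r)*q/r),np.cos(r)])
    P=f["p"]+R@(M["mount"]@np.append(ray/ray[2]*d[vv,uu],1))[:3];print(uu,vv,P)
for z in(.0575,):print()
```

```text
0.067 53.5 7.3
0.071 52.3 6.3
0.075 51.2 5.3
0.079 50.0 4.3
0.083 48.9 3.2
0.087 47.8 2.2
0.091 46.6 1.2
0.095 45.5 0.1
0.099 44.4 -0.9
[0.17635635 0.1754847  0.17599651 0.17656198 0.15216438 0.1522793
 0.1518671  0.1524914  0.15328822 0.15665588 0.15699483 0.16124302
 0.16455898 0.16692393] [0.18458451 0.18561324 0.1851544  0.18427335] [0.17698225 0.17601019 0.17576239 0.17625679 0.15184253 0.15260196
 0.15267232 0.15307264 0.1547379  0.15562542 0.15744816 0.15887192
 0.16121247 0.16579404]
285 27 [ 0.62652611 -0.13757735  0.08109469]
285 28 [ 0.62577342 -0.13776798  0.08177319]
350 27 [ 0.63243005 -0.17304954  0.08067453]
350 28 [ 0.63179978 -0.17313231  0.0808028 ]
285 60 [ 0.61117504 -0.13726535  0.05200109]
250 100 [ 0.58152271 -0.1102501   0.01332804]
```

Emit:
move_arm(rows="0 0 0 0 0 0.013 0.01;0 0 0 0 0 0.012 0.01;0 0 0 0 0 0.002 0.01;0 0 0 0 0 0 0.01")

```text
t: 6.1
eef_pos: [0.5027, -0.1748, 0.0773]
ee_rot: [3.142, 0.001, 0.158]
force: [-0.3, -0.3, -0.5]
width: 0.0196
gripper_force: 60.0
```

Emit:
move_arm(rows="0 0 0 0 0 0.001 0.01;0 0 0 0 0 0.001 0.01")

```text
t: 6.35
eef_pos: [0.5031, -0.1747, 0.0758]
ee_rot: [3.141, -0.001, 0.159]
force: [-0.8, 0.6, -2.0]
width: 0.0195
gripper_force: 60.0
```

Emit:
move_arm(rows="0 0 0 0 0 0.001 0.01;0 0 0 0 0 0.001 0.01")

```text
t: 6.6
eef_pos: [0.5029, -0.1746, 0.0736]
ee_rot: [3.142, -0.0, 0.159]
force: [-0.9, 0.2, -1.5]
width: 0.0196
gripper_force: 60.0
```

Emit:
move_arm(rows="0 0 0 0 0 0.001 0.01;0 0 0 0 0 0 0.01")

```text
t: 6.85
eef_pos: [0.5031, -0.1747, 0.0727]
ee_rot: [3.141, -0.0, 0.159]
force: [-0.4, -0.1, 0.5]
width: 0.0195
gripper_force: 60.0
```

Run:
```python
from h import *
f=[]
for i in range(4):
    arm.grab_frame("top");s=arm.get_state();f.append([*s["force"],s["moment"][0],s["moment"][1],s["eef_pos"][2]])
print(np.round(f,3),np.mean(f,0))
```

```text
[[-0.39   0.08  -0.853 -0.009 -0.172  0.073]
 [-0.446 -0.463  0.321 -0.005 -0.133  0.073]
 [-0.334  0.162  1.032  0.025 -0.161  0.073]
 [-0.552  0.323 -0.967 -0.052 -0.113  0.073]] [-0.43038352  0.02565463 -0.11665699 -0.01038303 -0.14470076  0.07270404]
```

Emit:
move_arm(rows="0 0 0 0 0 0.0007 0.01;0 0 0 0 0 0 0.01")

```text
t: 7.3
eef_pos: [0.5031, -0.1747, 0.072]
ee_rot: [3.141, -0.001, 0.159]
force: [-0.1, -0.0, 2.2]
width: 0.0193
gripper_force: 60.0
```

```bash
cat > fm.py <<'E'
from h import *
f=[]
for i in range(4):
    arm.grab_frame("top");s=arm.get_state();f.append([*s["force"],s["moment"][0],s["moment"][1],s["eef_pos"][2]])
print(s["t"],np.round(np.mean(f,0),4),np.round(s["ee_rot"],4),np.round(s["eef_pos"],4))
E
python3 fm.py
```

```text
7.5 [-0.0613  0.3566  1.6129  0.043  -0.2987  0.072 ] [ 3.1415e+00 -3.0000e-04  1.5860e-01] [ 0.503  -0.1747  0.072 ]
```

Emit:
move_arm(rows="0 0 0 0 0 0.0007 0.01;0 0 0 0 0 0.0006 0.01;0 0 0 0 0 0 0.01")

```text
t: 7.88
eef_pos: [0.5031, -0.1747, 0.0707]
ee_rot: [3.141, -0.0, 0.159]
force: [0.0, -0.3, 2.6]
width: 0.0196
gripper_force: 60.0
```

```bash
python3 fm.py
```

```text
8.075 [-0.2227 -0.2926  2.8163  0.0655 -0.508   0.0707] [ 3.1415e+00 -3.0000e-04  1.5870e-01] [ 0.503  -0.1747  0.0707]
```

Emit:
move_arm(rows="0 0 0 0.006 0 0.0005 0.01;0 0 0 0.008 0 0.0003 0.01;0 0 0 0.01 0 0 0.01;0 0 0 0.01 0 0 0.01")

```text
t: 8.57
eef_pos: [0.537, -0.1692, 0.0697]
ee_rot: [3.142, 0.001, 0.159]
force: [-3.4, -1.0, 6.0]
width: 0.0193
gripper_force: 60.0
```

```bash
python3 fm.py
```

```text
8.775 [-2.8335 -1.0286  5.4035 -0.1431  0.4043  0.0698] [ 3.1414e+00 -2.0000e-04  1.5900e-01] [ 0.5374 -0.1692  0.0697]
```

Emit:
move_arm(rows="0 0 0 0.008 0 -0.0001 0.01;0 0 0 0.01 0 -0.0002 0.01;0 0 0 0.01 0 -0.0002 0.01;0 0 0 0.01 0 0 0.01")

```text
t: 9.28
eef_pos: [0.5743, -0.1633, 0.0703]
ee_rot: [3.141, 0.001, 0.159]
force: [-4.2, -0.8, 7.5]
width: 0.0196
gripper_force: 60.0
```

```bash
python3 fm.py
```

```text
9.475 [-4.0188 -0.5023  7.6336 -0.2087  0.9488  0.0704] [3.1413e+00 3.0000e-04 1.5890e-01] [ 0.5747 -0.1633  0.0704]
```

Emit:
move_arm(rows="0 0 0 0.001 0 -0.006 0.01;0 0 0 0 0 -0.016 0.01;0 0 0 -0.02 0 -0.004 0.01;0 0 0 -0.027 0 0 0.01;0 0 0 -0.026 0 0 0.01;0 0 0 0 0 0.01 0.01;0 0 0 0 0 0.011 0.01;0 0 0 0 0 0.001 0.01")

```text
t: 10.48
eef_pos: [0.5025, -0.1746, 0.0731]
ee_rot: [-3.141, 0.002, 0.159]
force: [-0.3, -0.3, -0.3]
width: 0.0193
gripper_force: 60.0
```

```bash
python3 fm.py
```

```text
10.675 [-0.1728 -0.576  -1.1849 -0.0331  0.0034  0.0739] [3.1415e+00 1.0000e-04 1.5880e-01] [ 0.5033 -0.1746  0.0742]
```

Emit:
move_arm(rows="0 0 0 0 0 0.0015 0.01;0 0 0 0 0 0.001 0.01;0 0 0 0 0 0.001 0.01;0 0 0 0 0 0 0.01;0 0 0 0 0 0 0.01")

```text
t: 11.3
eef_pos: [0.5032, -0.1747, 0.0711]
ee_rot: [3.141, -0.001, 0.159]
force: [-0.0, 0.3, 1.6]
width: 0.0196
gripper_force: 60.0
```

```bash
python3 fm.py
```

```text
11.5 [-0.0066  0.0352  1.7659  0.0472 -0.4075  0.071 ] [ 3.1415e+00 -5.0000e-04  1.5860e-01] [ 0.5031 -0.1747  0.0709]
```

Emit:
move_arm(rows="0 0 0 0 0 0.0007 0.01;0 0 0 0 0 0 0.01;0 0 0 0 0 0 0.01;0 0 0 0.006 0 0.0004 0.01;0 0 0 0.008 0 0.0002 0.01;0 0 0 0.01 0 0 0.01;0 0 0 0.01 0 0 0.01;0 0 0 0.005 0 0 0.01")

```text
t: 12.5
eef_pos: [0.5421, -0.1684, 0.0694]
ee_rot: [3.141, 0.001, 0.159]
force: [-5.5, -0.6, 6.2]
width: 0.0196
gripper_force: 60.0
```

```bash
python3 fm.py
```

```text
12.7 [-3.6559 -0.5527  6.1149 -0.178   0.7017  0.0695] [3.1414e+00 3.0000e-04 1.5880e-01] [ 0.542  -0.1685  0.0695]
```

Contact is about 7.3 N. I finish this stroke, return and set down for the third.

Emit:
move_arm(rows="0 0 0 0.007 0 -0.0002 0.01;0 0 0 0.01 0 -0.0003 0.01;0 0 0 0.01 0 -0.0003 0.01;0 0 0 0.006 0 -0.0001 0.01;0 0 0 0 0 0 0.01;0 0 0 0 0 0 0.01")

```text
t: 13.45
eef_pos: [0.5743, -0.1634, 0.0705]
ee_rot: [3.141, 0.001, 0.159]
force: [-4.8, -0.5, 7.5]
width: 0.0192
gripper_force: 60.0
```

Emit:
move_arm(rows="0 0 0 0.001 0 -0.006 0.01;0 0 0 0 0 -0.016 0.01;0 0 0 -0.02 0 -0.004 0.01;0 0 0 -0.027 0 0 0.01;0 0 0 -0.026 0 0 0.01;0 0 0 0 0 0.01 0.01;0 0 0 0 0 0.0115 0.01;0 0 0 0 0 0.001 0.01")

```text
t: 14.45
eef_pos: [0.5026, -0.1745, 0.0728]
ee_rot: [-3.141, 0.002, 0.159]
force: [-0.8, -0.6, -1.4]
width: 0.0198
gripper_force: 60.0
```

```bash
python3 fm.py
```

```text
14.65 [ 0.219   0.0742 -1.1141 -0.0654 -0.0207  0.0734] [3.1415e+00 2.0000e-04 1.5880e-01] [ 0.5032 -0.1746  0.0738]
```

Emit:
move_arm(rows="0 0 0 0 0 0.0015 0.01;0 0 0 0 0 0.001 0.01;0 0 0 0 0 0.001 0.01;0 0 0 0 0 0.0003 0.01;0 0 0 0 0 0 0.01;0 0 0 0 0 0 0.01")

```text
t: 15.4
eef_pos: [0.5032, -0.1747, 0.0703]
ee_rot: [3.141, -0.001, 0.159]
force: [-0.3, -0.9, 2.3]
width: 0.0196
gripper_force: 60.0
```

```bash
python3 fm.py
```

```text
15.6 [ 0.0709  0.1195  2.5129  0.0718 -0.5663  0.0702] [ 3.1415e+00 -5.0000e-04  1.5860e-01] [ 0.5031 -0.1747  0.0702]
```

Emit:
move_arm(rows="0 0 0 0 0 0.0002 0.01;0 0 0 0 0 0 0.01;0 0 0 0.006 0 0.0004 0.01;0 0 0 0.008 0 0.0002 0.01;0 0 0 0.01 0 0 0.01;0 0 0 0.01 0 0 0.01;0 0 0 0.005 0 0 0.01")

```text
t: 16.48
eef_pos: [0.5421, -0.1684, 0.0692]
ee_rot: [3.141, 0.001, 0.159]
force: [-4.2, -1.1, 5.6]
width: 0.0196
gripper_force: 60.0
```

```bash
python3 fm.py
```

```text
16.675 [-4.0451 -0.3982  6.288  -0.1555  0.6637  0.0693] [3.1414e+00 1.0000e-04 1.5880e-01] [ 0.542  -0.1684  0.0693]
```

Emit:
move_arm(rows="0 0 0 0.007 0 -0.0002 0.01;0 0 0 0.01 0 -0.0003 0.01;0 0 0 0.01 0 -0.0003 0.01;0 0 0 0.006 0 -0.0001 0.01;0 0 0 0 0 0 0.01;0 0 0 0 0 0 0.01")

```text
t: 17.42
eef_pos: [0.5744, -0.1633, 0.0702]
ee_rot: [3.141, 0.001, 0.159]
force: [-3.8, -0.5, 6.4]
width: 0.0199
gripper_force: 60.0
```

Emit:
move_arm(rows="0 0 0 0.001 0 -0.006 0.01;0 0 0 0 0 -0.016 0.01;0 0 0 -0.02 0 -0.004 0.01;0 0 0 -0.027 0 0 0.01;0 0 0 -0.026 0 0 0.01;0 0 0 0 0 0.01 0.01;0 0 0 0 0 0.0115 0.01;0 0 0 0 0 0.001 0.01")

```text
t: 18.42
eef_pos: [0.5025, -0.1745, 0.0725]
ee_rot: [-3.141, 0.002, 0.159]
force: [0.1, -0.6, -1.6]
width: 0.0198
gripper_force: 60.0
```

```bash
python3 fm.py
```

```text
18.625 [ 0.3371  0.0046 -0.8969 -0.0728 -0.0144  0.0732] [3.1415e+00 2.0000e-04 1.5880e-01] [ 0.5032 -0.1746  0.0736]
```

Emit:
move_arm(rows="0 0 0 0 0 0.0015 0.01;0 0 0 0 0 0.001 0.01;0 0 0 0 0 0.001 0.01;0 0 0 0 0 0.0003 0.01;0 0 0 0 0 0 0.01;0 0 0 0 0 0 0.01")

```text
t: 19.38
eef_pos: [0.5032, -0.1747, 0.0701]
ee_rot: [3.141, -0.001, 0.159]
force: [-0.0, -0.7, 2.3]
width: 0.0195
gripper_force: 60.0
```

```bash
python3 fm.py
```

```text
19.575 [ 0.018   0.0525  1.9556  0.0771 -0.4804  0.07  ] [ 3.1415e+00 -3.0000e-04  1.5860e-01] [ 0.503  -0.1746  0.07  ]
```

Emit:
move_arm(rows="0 0 0 0 0 0.0003 0.01;0 0 0 0 0 0 0.01;0 0 0 0.006 0 0.0004 0.01;0 0 0 0.008 0 0.0001 0.01;0 0 0 0.01 0 0 0.01;0 0 0 0.01 0 0 0.01;0 0 0 0.005 0 0 0.01")

```text
t: 20.45
eef_pos: [0.5422, -0.1685, 0.0691]
ee_rot: [3.141, 0.0, 0.159]
force: [-3.7, -0.6, 6.7]
width: 0.0193
gripper_force: 60.0
```

Emit:
move_arm(rows="0 0 0 0.007 0 -0.0002 0.01;0 0 0 0.01 0 -0.0003 0.01;0 0 0 0.01 0 -0.0003 0.01;0 0 0 0.006 0 -0.0001 0.01;0 0 0 0 0 0 0.01;0 0 0 0 0 0 0.01")

```text
t: 21.2
eef_pos: [0.5744, -0.1633, 0.0701]
ee_rot: [3.141, 0.001, 0.159]
force: [-4.2, -0.8, 7.3]
width: 0.0193
gripper_force: 60.0
```

Emit:
move_arm(rows="0 0 0 0.001 0 -0.006 0.01;0 0 0 0 0 -0.025 0.01;0 0 0 -0.02 0 -0.05 0.01;0 0 0 -0.04 0 -0.01 0.01;0 0 0 0 0 0 0.01;0 0 0 0 0 0 0.01")

```text
t: 21.95
eef_pos: [0.5163, -0.1724, 0.1609]
ee_rot: [-3.142, -0.001, 0.159]
force: [1.0, 0.5, -1.3]
width: 0.0197
gripper_force: 60.0
```

Run:
```python
from h import *
s,p,R=pose();print(s["t"],p,s["ee_rot"],s["force"],s["moment"])
a,d=arm.grab_frame("wrist");np.savez("w5.npz",a=a,d=d,p=p,r=s["ee_rot"])
M=arm.camera_model("wrist");K=M["mtx"]
for f in(np.load("w2.npz"),np.load("w4.npz"),dict(d=d)):
  dd=f["d"]
  for v in(25,140):   # blade top, tool frame
    q=np.array([313-K[0,2],v-K[1,2]])/K[0,0];r=np.hypot(*q);c=np.array([*(np.sin(r)*q/r),np.cos(r)])
    print(v,np.round((M["mount"]@np.append(c/c[2]*np.median(dd[v-3:v+4,310:317]),1))[:3],4))
rows([.548,.1677,.158],.162,8)
```

```text
21.95 [ 0.51627135 -0.17243381  0.16093736] [-3.14154063e+00 -5.58696589e-04  1.58565997e-01] [ 1.02093021  0.50122965 -1.29882141] [-0.0631816  -0.0378107  -0.02841901]
25 [ 0.1195 -0.0004 -0.0125]
140 [ 0.0673 -0.0005 -0.0127]
25 [ 0.1195 -0.0004 -0.0127]
140 [ 0.0673 -0.0005 -0.0126]
25 [ 0.1192 -0.0004 -0.0138]
140 [ 0.0674 -0.0005 -0.0133]
[-0.    0.   -0.02] [ 0.0106 -0.0414  0.0003]
[-0.    0.   -0.02] [ 0.0106 -0.0413  0.0003]
[-0.    0.   -0.02] [ 0.0107 -0.0413  0.0003]
[-0.    0.   -0.02] [ 0.0107 -0.0413  0.0003]
[-0.    0.   -0.02] [ 0.0107 -0.0413  0.0003]
[-0.    0.   -0.02] [ 0.0107 -0.0413  0.0003]
[-0.    0.   -0.02] [ 0.0107 -0.0413  0.0003]
[-0.    0.   -0.02] [ 0.0107 -0.0413  0.0003]
```

Emit:
move_arm(rows="0 0 0 0.0106 -0.0413 0 0.01;0 0 0 0.0107 -0.0413 0 0.01;0 0 0 0.0107 -0.0413 0 0.01;0 0 0 0.0107 -0.0413 0 0.01;0 0 0 0.0107 -0.0413 0 0.01;0 0 0 0.0107 -0.0413 0 0.01;0 0 0 0.0107 -0.0413 0 0.01;0 0 -0.2 0.0107 -0.0413 0 0.01")

```text
t: 23.0
eef_pos: [0.5483, 0.1692, 0.1599]
ee_rot: [3.141, 0.001, 0.163]
force: [0.9, 0.1, -1.1]
width: 0.0196
gripper_force: 60.0
```

Emit:
move_arm(rows="0 0 0 0 0 0 0.01;0 0 0 0 0 0 0.01")

```text
t: 23.25
eef_pos: [0.5478, 0.1674, 0.1599]
ee_rot: [3.141, 0.002, 0.163]
force: [0.2, -0.2, -1.7]
width: 0.0197
gripper_force: 60.0
```

Emit:
move_arm(rows="0 0 0 0 0 0.04 0.01;0 0 0 0 0 0.04 0.01;0 0 0 0 0 0.02 0.01;0 0 0 0 0 0.008 0.01;0 0 0 0 0 0.004 0.01;0 0 0 0 0 0 0.01;0 0 0 0 0 0 0.01")

```text
t: 24.12
eef_pos: [0.5484, 0.1674, 0.0498]
ee_rot: [-3.141, -0.001, 0.162]
force: [-0.0, -0.3, -1.4]
width: 0.0197
gripper_force: 60.0
```

```bash
python3 fm.py
```

```text
24.325 [-0.1395  0.4491 -1.968  -0.0576 -0.0076  0.0496] [-3.1412e+00 -8.0000e-04  1.6220e-01] [0.5481 0.1674 0.0495]
```

Emit:
move_arm(rows="0 0 0 0 0 0.0015 0.01;0 0 0 0 0 0.0015 0.01;0 0 0 0 0 0.001 0.01;0 0 0 0 0 0 0.01;0 0 0 0 0 0 0.01")

```text
t: 24.95
eef_pos: [0.548, 0.1672, 0.0454]
ee_rot: [3.142, -0.0, 0.162]
force: [-1.5, 0.2, 5.1]
width: 0.0197
gripper_force: 60.0
```

```bash
python3 fm.py
```

```text
25.15 [-1.7714 -0.2335  5.1559 -0.121   0.974   0.0454] [ 3.1415e+00 -2.0000e-04  1.6240e-01] [0.548  0.1672 0.0454]
```

Emit:
move_arm(rows="0 0 0 0 0 0 0.024;0 0 0 0 0 0 0.03;0 0 0 0 0 0 0.04;0 0 0 0 0 0 0.045")

```text
t: 25.65
eef_pos: [0.548, 0.1672, 0.0449]
ee_rot: [3.142, 0.0, 0.162]
force: [-0.7, 1.1, -0.3]
width: 0.0429
gripper_force: 0.0
```

Emit:
move_arm(rows="0 0 0 0 0 -0.01 0.045;0 0 0 0 0 -0.03 0.045;0 0 0 0 0 -0.05 0.045;0 0 0 0 0 -0.06 0.045;0 0 0 0 0 0 0.045;0 0 0 0 0 0 0.045")

```text
t: 26.4
eef_pos: [0.5478, 0.1672, 0.1956]
ee_rot: [-3.141, -0.001, 0.162]
force: [-0.4, -0.2, -0.6]
width: 0.0451
gripper_force: 0.0
```

Run:
```python
from h import *
s,p,R=pose();print(s["t"],p,s["ee_rot"])
a,d=arm.grab_frame("wrist");cv2.imwrite("pics/w6.png",a)
```

```text
26.4 [0.54775046 0.16717731 0.19564487] [-3.14071188e+00 -1.01519489e-03  1.61914126e-01]
```

View pics/w6.png

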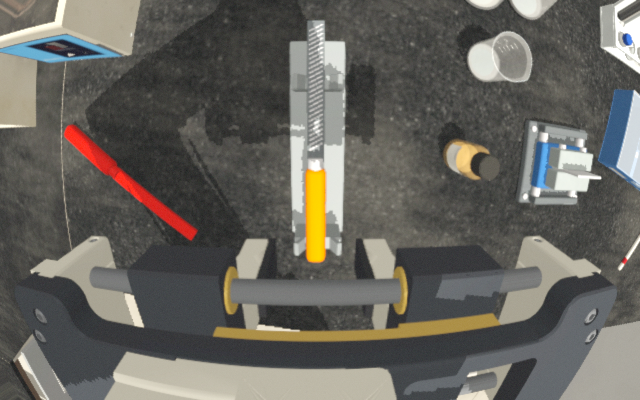

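The file is back in its rest between the cheeks, with the blade tip at (316,22) and the handle rear at (316,260), matching the start. The bystanders stand where they were.

```bash
python3 -c "
from station import arm
print(arm.job_done())"
```

```text
the job is handed in; nothing more can be done
None
```

I gave the plate edge four forward strokes with the orange-handled file, with measured pressure of about 3 to 9 N, lifting clear on every return. I then laid the file back in its rest, left the bystanders untouched and handed the job in; it returned no verdict.

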